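# Lay out a wire-craft place from the kit tray

### The job

Sitting at the robot's side of the table, lay out the five things of the kit tray at the cutting mat: the steel bench block in the middle of the mat and square with it; the pliers flat on the mat to the right of the block, midway between it and the mat's right edge, lying alongside it with their whole length centred on it, jaws pointing away from you. Behind the mat, standing 2 cm clear of its back edge, put the big wire spool at the left end and the tea cup at the right end, each with its outer side in line with the mat's side edge, and the small spool midway between those two, in line with them. Stand everything upright, do not drop or overturn the cup, and leave the tin on the mat, the marker and the stack of cups where they are.

Things in the scene. Friction and masses are not known exactly. Their poses are not given: they have to be found in the camera images.
- mat: Green gridded cutting mat, fixed to the table, 150 mm deep (its x) by 220 mm wide (its y), 3 mm thick. Origin at the centre of its underside, on the table top. Its +x axis points to its back edge, away from the robot; +y to its left edge, as seen from the robot. It may lie in the left or the right half of the table, turned by up to 0.25 rad.
- tray: Wooden kit tray with a pale floor and a dark rim, fixed, 320 mm deep (its x) by 250 mm wide (its y); floor 4 mm thick, rim 12 mm high above the table and 6 mm wide. Origin at the centre of its underside. The five things to lay out stand on its floor at the start; it lies in the other half of the table from the mat.
- block_center (a point): Steel bench block, a square steel plate on a black rubber foot, 60 by 60 mm and 24 mm high, 0.48 kg. Point at its centre, 12 mm above its underside; x and y axes along its sides, z up.
- big_spool_center (a point): The big spool of copper wire with white flanges, 60 mm in diameter, 38 mm high, standing on its flange. Gripped round the outside. Point at its centre, 19 mm above its underside; z up.
- small_spool_center (a point): The small spool of copper wire with white flanges, 40 mm in diameter, 28 mm high, standing on its flange. Gripped round the outside. Point at its centre, 14 mm above its underside; z up.
- cup_center (a point): The single brown glazed tea cup, open at the top, 64 mm across its rim tapering to 40 mm at the foot, 56 mm high, wall 4 mm. Gripped across the rim from outside. Point on its axis, 28 mm above its underside; z up.
- pliers_joint (a point): Small pliers with red handles lying flat, 10 mm thick, 135 mm long. Point in the middle of the joint (a block 24 mm long and 18 mm wide, where they are best gripped), 5 mm above the underside; the x axis points to the jaw tips, 45 mm ahead of the point; the handles end 90 mm behind it and spread to 44 mm overall; z up.
- tin_center (a point): Bystander: round flat aluminium tin, 41 mm in diameter and 20 mm high, on the left part of the mat. Point at its centre, 10 mm above its underside. To be left alone.
- marker_center (a point): Bystander: black marker pen, 136 mm long, 13 mm thick, lying on the table in front of the mat. Point at its middle, x along it. To be left alone.
- cup_stack_center (a point): Bystander: three brown cups stacked in one another, 64 mm across and 96 mm high, towards the far edge of the table. Point on its axis, 48 mm above the table. To be left alone.

How it is judged:
At the end, for the whole second after the job is handed in: In the mat's frame (mm): block at 0,0 within 12, square to 0.17 rad; pliers' joint at x 22, y -70 within 16, parallel to 0.22 rad, jaws to the back; big spool at 125,80, cup at 127,-78, small spool at 126,0, each within 15 each way; all on mat or table, upright, at rest (x of block_center in the frame of mat between -0.012 and 0.012 m and y of block_center in the frame of mat between -0.012 and 0.012 m and z of block_center in the frame of mat between 0.011 and 0.019 m and (angle between the x axis of block_center and the x axis of mat, either way round below 0.17 rad or angle between the x axis of block_center and the y axis of mat, either way round below 0.17 rad) and x of pliers_joint in the frame of mat between 0.006 and 0.038 m and y of pliers_joint in the frame of mat between -0.086 and -0.054 m and z of pliers_joint in the frame of mat between 0.004 and 0.012 m and angle between the x axis of pliers_joint and the x axis of mat, either way round below 0.22 rad and y of mat in the frame of pliers_joint above 0.03 m and x of big_spool_center in the frame of mat between 0.11 and 0.14 m and y of big_spool_center in the frame of mat between 0.065 and 0.095 m and z of big_spool_center in the frame of mat between 0.015 and 0.023 m and x of cup_center in the frame of mat between 0.112 and 0.142 m and y of cup_center in the frame of mat between -0.093 and -0.063 m and z of cup_center in the frame of mat between 0.024 and 0.032 m and x of small_spool_center in the frame of mat between 0.111 and 0.141 m and y of small_spool_center in the frame of mat between -0.015 and 0.015 m and z of small_spool_center in the frame of mat between 0.01 and 0.018 m and linear speed of each of block, big_spool, small_spool, cup, pliers below 0.02 m/s and angle between each of block_center, big_spool_center, small_spool_center, cup_center, pliers_joint's own z axis and vertical below 0.1 rad); the robot touches nothing.
It fails at once if the tin, the marker or the stack of cups is moved by more than 20 mm (distance of any of tin_center, marker_center, cup_stack_center from where it was at the start of the episode above 0.02 m).
It fails at once if the cup is dropped (falls out of the fingers faster than 0.5 m/s, about 13 mm) (linear speed of cup above 0.5 m/s and contact force between cup and the fingers below 0.05 N).
It fails at once if the cup is overturned (tilted by more than 0.7 rad) (angle between cup_center's own z axis and vertical above 0.7 rad).
It also fails if it takes over 128 s, if anything falls off the work surface, if the arm or the gripper's body presses on something with over 40 N, if the wrist force passes 120 N, or if a joint passes its speed limit or range.

### The arm

A 7-joint arm with a two-finger parallel gripper is mounted at the origin on the work surface. World frame = base frame: x ahead of the robot, y to its left, z up, the work surface at z = 0. Lengths are in m, angles in rad, forces in N, time in s.
With the tool pointing down it reaches from about 0.4 to 0.85 m from the base axis. Payload 10.4 kg.
Tool frame: the origin (TCP) lies between the finger pads; the fingertips stand 22 mm ahead of it and the grasp point (between the pads) lies 3 mm ahead of it; z points along the fingers, y is the line along which they close (so a half turn about z gives the same grasp; the last joint's range is limited). The gripper opens to 85 mm and grips with 20 to 120 N. Pads are 22 mm wide; open, the fingers measure 114 mm over their backs; the gripper's body (76 mm by 85 mm) begins 54 mm behind the grasp point. The pads swing forward as they close: fully open they stand 13 mm farther back than shut.
Start: joints at [1.244, 0.332, -0.065, 1.46, 0.022, 1.35, -0.088], TCP at [0.187, -0.596, 0.253] pointing down, gripper open.
Joint ranges: [-2.6, 2.6], [-0.5, 2.12], [-1.47, 1.34], [0.16, 2.42], [-1.27, 4.41], [0.06, 2.06], [-2.6, 2.6]. Speed limits (rad/s): [2.22, 2.22, 2.79, 2.79, 3.14, 3.14, 3.14].

### API

Orientations are given as a unit quaternion [x, y, z, w].
In Python, from workcell import manip, camera, ticket, boxes_of, outline_of gives the robot as it stands.
- The arm moves only by the tool carry_out, never from a script. Its argument "deltas" is a list of rows, each a list of 5 numbers: the shift along the tool's x, y, z as a fraction of full scale, then the turn about the tool's z as a fraction of full scale, then the opening, from -1 (shut) to 1 (fully open), so that 0 is half open. In form: [[tx, ty, tz, spin, gripper], ...]. A call has 1 to 20 rows; each row is the pose to reach, as a shift and turn from the pose commanded when the call began, along the tool's axes at that moment; what a row does not reach only later rows make up. Full scale, the value 1, is 150 mm for a shift and 30 degrees for a turn. A row lasts 1/8 s, in which the tool goes at most 62.5 mm and 10.7 degrees, less where a joint would pass 70% of its speed; a pose out of reach is approached as far as the arm can. A call with a number of a shift or a turn outside -1 to 1 is refused whole. A call with a gripper value outside its range is refused whole. The fingers move at their own pace and stop on an object; "force" is the grip in N (left out, the last holds). Time passes only in rows, so rows that repeat a pose let the fingers close. It gives the time, the measured TCP pose, the force, the opening and the grip force at its end, in the units of the state.
- manip.get_obs(): the state, without advancing time (a new reading comes with each control period).
- camera(name): name is "scene" or "top" or "wrist"; returns a dict with "img" (400x640x3 uint8, red, green, blue), "depth" (400x640 float32, m along the optical axis (not along the pixel's ray), 0 where there is no reading), "vertical_fov" (degrees; the focal length in pixels is half the picture's height over the tangent of half this angle, whatever the lens; pixels are square), "cx", "cy" (the principal point, pixels), "R" (3x3) and "t" (3): a world point X has camera coordinates R X + t. Camera axes: x right, y down, z forward; pixel columns grow to the right and rows downward; lengths in m; the calibration is good to about 2 mm. A picture is of the moment at which its call begins.
- ticket.hand_in(): hands the job in; it is judged then, once.
Trained networks look in a picture, given as the dict that the camera call returned (one of the last four; its "shot" number tells which), for a name from the list of things; names that differ only in an ending like _2 or _b are one class to them, and where a whole thing is asked for, a point or a joint stands for the part that bears it (a point fixed in the world has none). Each returns a list of dicts, best first, with "conf" (0 to 1); they miss things now and then, are a little off and sometimes report something else, mostly with a low value. They report only what shows in the picture. A call takes as long as a camera call.
- boxes_of(query, picture): "position" ([x, y, z] in m, in world coordinates, good to about 4 mm: the middle of the surface that is visible of it).
- outline_of(query, picture): "region" (400x640 bool, what is visible of it).
The state is a dict: "clock": time; "joint_pos": joint angles; "joint_velocities": joint speeds; "tau": joint torques, N m; "position": TCP position; "ee_rot": TCP orientation; "ft_force": force on the tool from outside, world axes, zero at the start; "torque": the same for the moment, N m; "grip_width": opening from 0.0 (shut) to 1.0 (fully open); "grasp_force": force on a finger pad.
Only numpy, scipy, OpenCV 4.12 (cv2) and the standard library are available. Lean on these libraries where they do the work, as an engineer would, in place of code of your own. Each camera call takes 0.05 s, during which the arm holds its last target. There are 200 camera calls.

## Working session

There is one attempt and no reset: what is moved stays moved. The work goes in short steps, Python scripts to look and compute and a tool call to move; the robot and the scene stay as the last step left them, time stands still between calls to the robot, and variables do not carry over. Pictures are saved under pics/ and viewed, at most 14 in all, crops included, and the job is handed in when it is done.

Besides the shell and the picture viewer there is one more tool, called after "Emit:" in YAML: its name, and indented under it one key for each argument. carry_out: Moves the arm, as the interface text tells. Its arguments: {"type":"object","properties":{"deltas":{"type":"array","items":{"type":"array","items":{"type":"number"}}},"force":{"type":"number"}},"required":["deltas"]}

```bash
ls; mkdir -p pics; cat > h.py <<'E'
import numpy as np, cv2
from workcell import manip, camera, ticket, boxes_of, outline_of
def save(p,n): cv2.imwrite('pics/'+n,p['img'][:,:,::-1])
def cloud(p):
    f=200/np.tan(np.radians(p['vertical_fov'])/2)
    v,u=np.mgrid[0:400,0:640]; d=p['depth']
    X=np.stack([(u-p['cx'])/f*d,(v-p['cy'])/f*d,d],-1)
    return (X-np.array(p['t']))@np.array(p['R'])
E
python3 - <<'E'
from h import *
o=manip.get_obs(); print(o['position'],o['ee_rot'],o['clock'])
p=camera('top'); save(p,'top.png'); W=cloud(p)
print(p['vertical_fov'],p['R'],p['t'])
for n in ['mat','tray','block_center','big_spool_center','small_spool_center','cup_center','pliers_joint','tin_center','marker_center','cup_stack_center']:
    b=boxes_of(n,p)[:2]; m=outline_of(n,p)
    print(n,[(np.round(x['position'],3),round(x['conf'],2)) for x in b])
    if m:
        r=m[0]['region']&(p['depth']>0); P=W[r]; v,u=np.nonzero(r)
        (c,s,a)=cv2.minAreaRect((P[:,:2]*1000).astype(np.float32))
        print('   ',round(m[0]['conf'],2),r.sum(),'px',u.mean().round(),v.mean().round(),'rect',np.round(c),np.round(s),round(a,1),'z',np.round(np.percentile(P[:,2],[5,50,95]),3))
E
```

```text
pics
[ 0.18684713 -0.59604893  0.25252124] [ 9.88485785e-01  1.51312062e-01 -1.47922299e-04 -7.00425785e-04] 0.0
56.547648590851296 [[-0.02032067 -0.99866557 -0.04747792]
 [-0.98764875  0.02743045 -0.15426447]
 [ 0.15536095  0.04375675 -0.9868882 ]] [0.04738629 0.57613623 0.75797422]
mat [(array([0.494, 0.195, 0.001]), 0.76)]
    0.6 6145 px 246.0 240.0 rect [493. 205.] [151. 223.] 8.5 z [0.001 0.004 0.006]
tray [(array([ 0.481, -0.194,  0.003]), 0.81), (array([0.495, 0.196, 0.002]), 0.51)]
    0.82 13885 px 424.0 240.0 rect [ 488. -199.] [259. 329.] 87.7 z [0.002 0.004 0.012]
block_center [(array([ 0.414, -0.138,  0.025]), 0.6)]
    0.8 819 px 400.0 273.0 rect [ 415. -137.] [60. 61.] 19.7 z [0.026 0.028 0.03 ]
big_spool_center [(array([ 0.512, -0.244,  0.041]), 0.87)]
    0.87 701 px 451.0 224.0 rect [ 516. -250.] [57. 57.] 0.6 z [0.013 0.042 0.044]
small_spool_center [(array([ 0.522, -0.142,  0.034]), 0.56)]
    0.55 301 px 401.0 222.0 rect [ 523. -146.] [39. 37.] 86.8 z [0.007 0.032 0.035]
cup_center [(array([ 0.401, -0.262,  0.04 ]), 0.63), (array([ 0.481, -0.193,  0.005]), 0.28)]
    0.68 813 px 458.0 277.0 rect [ 399. -253.] [76. 61.] 40.0 z [0.008 0.036 0.061]
pliers_joint [(array([ 0.599, -0.235,  0.01 ]), 0.92), (array([ 0.402, -0.26 ,  0.038]), 0.68)]
    0.82 525 px 438.0 188.0 rect [ 595. -228.] [135.  43.] 88.1 z [0.007 0.013 0.016]
tin_center [(array([0.442, 0.276, 0.022]), 0.51)]
    0.72 249 px 208.0 263.0 rect [444. 281.] [39. 35.] 88.8 z [0.02  0.024 0.026]
marker_center [(array([ 0.599, -0.235,  0.01 ]), 0.72), (array([0.392, 0.183, 0.009]), 0.71)]
    0.7 341 px 253.0 285.0 rect [394. 179.] [ 13. 135.] 10.0 z [0.007 0.011 0.015]
cup_stack_center [(array([0.787, 0.01 , 0.07 ]), 0.97)]
    0.59 926 px 326.0 103.0 rect [799.  22.] [105.  63.] 31.5 z [0.043 0.073 0.097]
```

View pics/top.png

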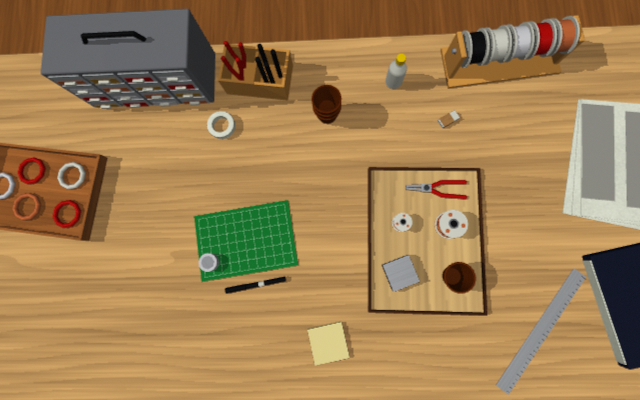

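```bash
python3 - <<'E'
from h import *
p=camera('scene'); save(p,'scene.png'); q=camera('top');W=cloud(q)
cup=(W[...,2]>0.045)&(abs(W[...,0]-.40)<.06)&(abs(W[...,1]+.25)<.06)
print('cup rim',[ (np.round(c),round(r)) for c,r in [cv2.minEnclosingCircle((W[cup&(W[...,2]>.052)][:,:2]*1000).astype(np.float32))]])
for n,z in [('big_spool_center',.038),('small_spool_center',.026),('block_center',.022),('tin_center',.02)]:
    r=outline_of(n,q)[0]['region']&(W[...,2]>z); P=(W[r][:,:2]*1000).astype(np.float32)
    print(n,cv2.minEnclosingCircle(P),cv2.minAreaRect(P))
r=outline_of('pliers_joint',q)[0]['region']; P=W[r&(W[...,2]>.006)]
# width profile
m=P[:,:2].mean(0);w,V=np.linalg.eigh(np.cov(P[:,:2].T));a=V[:,1];b=V[:,0]
s=(P[:,:2]-m)@a; t=(P[:,:2]-m)@b
print(m,a,s.min(),s.max()); 
for k in np.arange(s.min(),s.max(),.008):
    i=(s>=k)&(s<k+.008); print(round(k,3),round(t[i].min(),3),round(t[i].max(),3),i.sum(),q['img'][r&(W[...,2]>.006)][i].mean(0).round())
st=(W[...,2]>.085)&(abs(W[...,0]-.79)<.1); print('stack',cv2.minEnclosingCircle((W[st][:,:2]*1000).astype(np.float32)))
# mat edges by height-free color
hsv=cv2.cvtColor(q['img'],cv2.COLOR_RGB2HSV); r=outline_of('mat',q)[0]['region']
print(np.median(hsv[r],0)); g=(abs(hsv[...,0].astype(int)-np.median(hsv[r],0)[0])<12)&(hsv[...,1]>60)&(W[...,1]>0)
n,l,st_,_=cv2.connectedComponentsWithStats(g.astype(np.uint8)); k=1+np.argmax(st_[1:,4])
print(cv2.minAreaRect((W[l==k][:,:2]*1000).astype(np.float32)))
E
```

```text
cup rim [(array([ 405., -249.]), 31)]
big_spool_center ((0.0, 0.0), 0.0) ((0.0, 0.0), (0.0, 0.0), 0.0)
small_spool_center ((491.515380859375, -82.77938842773438), 90.14605712890625) ((492.8740539550781, -82.1265869140625), (36.17228698730469, 180.2910614013672), 25.663822174072266)
block_center ((425.7387390136719, -87.7248764038086), 90.06022644042969) ((414.4586181640625, -87.55117797851562), (172.9507293701172, 72.87540435791016), 89.11773681640625)
tin_center ((445.4375305175781, 280.2884216308594), 19.52431869506836) ((445.69793701171875, 280.5814208984375), (38.16486358642578, 34.73480224609375), 88.76502990722656)
[ 0.59681169 -0.2303916 ] [-0.05141898  0.99867717] -0.06249337134168188 0.2358764806746647
-0.062 -0.015 0.028 25 [155.  29.  20.]
-0.054 -0.016 0.028 32 [156.  28.  19.]
-0.046 -0.017 0.025 34 [157.  32.  22.]
-0.038 -0.017 0.024 34 [155.  34.  23.]
-0.03 -0.018 0.024 36 [154.  28.  19.]
-0.022 -0.018 0.021 33 [152.  26.  18.]
-0.014 -0.019 0.02 32 [153.  28.  19.]
-0.006 -0.017 0.019 35 [158.  27.  19.]
0.002 -0.013 0.014 32 [156.  26.  18.]
0.01 -0.012 0.009 34 [147.  86.  82.]
0.018 -0.012 0.005 31 [94. 94. 93.]
0.026 -0.013 0.005 31 [120. 121. 122.]
0.034 -0.014 0.003 29 [135. 131. 126.]
0.042 -0.012 -0.0 17 [129. 127. 124.]
0.05 -0.013 -0.001 22 [129. 128. 124.]
0.058 -0.013 -0.002 19 [134. 133. 133.]
0.066 -0.014 -0.004 12 [136. 126. 111.]Traceback (most recent call last):
  File "<stdin>", line 14, in <module>
    return umr_minimum(a, axis, None, out, keepdims, initial, where)
ValueError: zero-size array to reduction operation minimum which has no identity
```

Top view: mat at about (246,240), turned left, with the tin on its left front corner and the marker below it. The tray on the right holds the pliers (438,188, jaws to the left), small spool (402,222), big spool (453,224), block (401,273) and cup (459,277). All of this agrees with the networks, so I'm refining with clean height masks.

```bash
python3 - <<'E'
from h import *
q=camera('top');W=cloud(q); I=q['img'].astype(int)
def near(c,r): return np.hypot(W[...,0]-c[0],W[...,1]-c[1])<r
F=lambda m:(W[m][:,:2]*1000).astype(np.float32)
for n,c,r,z0,z1 in [('big',(.514,-.247),.05,.036,.05),('small',(.523,-.144),.035,.026,.04),('block',(.415,-.137),.06,.022,.04),('cuprim',(.405,-.249),.06,.052,.07),('tin',(.445,.28),.04,.015,.03),('stack',(.79,.02),.08,.085,.11)]:
    m=near(c,r)&(W[...,2]>z0)&(W[...,2]<z1); P=F(m); print(n,m.sum(),np.round(cv2.minEnclosingCircle(P)[0]),round(cv2.minEnclosingCircle(P)[1]),cv2.minAreaRect(P),np.median(W[m][:,2]))
m=near((.595,-.228),.08)&(W[...,2]>.0095)&(W[...,0]>.565); P=F(m)
print('pliers',m.sum(),cv2.minAreaRect(P))
for y in range(-310,-150,8):
    i=(P[:,1]>=y)&(P[:,1]<y+8)
    if i.any(): print(y,P[i,0].min().round(),P[i,0].max().round(),I[m][i].mean(0).round())
g=(I[...,1]>I[...,0]+30)&(I[...,1]>I[...,2]+20)&(W[...,1]>0)&(W[...,0]<.7)&(W[...,0]>.3)
n,l,s,_=cv2.connectedComponentsWithStats(g.astype(np.uint8)); k=1+np.argmax(s[1:,4])
print('mat',cv2.minAreaRect(F(l==k)))
P=F(l==k); h=cv2.convexHull(P); print(cv2.approxPolyDP(h,12,True)[:,0])
E
```

```text
big 632 [ 516. -250.] 30 ((515.8162841796875, -250.31292724609375), (58.599205017089844, 57.55022430419922), 87.35094451904297) 0.04230584963165834
small 266 [ 523. -146.] 20 ((523.5191040039062, -145.95223999023438), (38.957523345947266, 36.859519958496094), 86.65965270996094) 0.032222568206716234
block 826 [ 415. -136.] 41 ((414.5377197265625, -137.06344604492188), (60.31007385253906, 59.91827392578125), 20.079090118408203) 0.028054285953854886
cuprim 269 [ 405. -249.] 32 ((405.08099365234375, -249.07498168945312), (62.157371520996094, 61.59321594238281), 89.47724151611328) 0.05932448422825524
tin 279 [445. 282.] 21 ((445.1116943359375, 281.7201843261719), (40.38664245605469, 39.20296096801758), 73.66777801513672) 0.02313645586514761
stack 277 [781.  11.] 32 ((781.0770263671875, 11.084985733032227), (61.265113830566406, 63.583091735839844), 88.95121765136719) 0.095056282521344
pliers 619 ((609.2704467773438, -227.66928100585938), (133.82528686523438, 70.23075866699219), 87.82706451416016)
-302 609.0 637.0 [114.  54.  34.]
-294 572.0 642.0 [130.  34.  22.]
-286 572.0 642.0 [137.  31.  20.]
-278 574.0 643.0 [140.  28.  19.]
-270 575.0 643.0 [135.  34.  22.]
-262 575.0 643.0 [137.  33.  21.]
-254 577.0 643.0 [132.  29.  19.]
-246 578.0 644.0 [134.  31.  20.]
-238 578.0 644.0 [139.  28.  18.]
-230 582.0 644.0 [138.  32.  21.]
-222 587.0 645.0 [132.  69.  62.]
-214 592.0 645.0 [87. 84. 82.]
-206 592.0 645.0 [98. 95. 94.]
-198 592.0 645.0 [123. 117. 113.]
-190 595.0 645.0 [111. 103.  96.]
-182 595.0 646.0 [115. 107. 100.]
-174 596.0 646.0 [114. 107. 103.]
-166 597.0 644.0 [129. 121. 110.]
mat ((492.8439025878906, 203.16268920898438), (149.42127990722656, 219.93824768066406), 8.407098770141602)
[[581.92596  106.583855]
 [547.9202   320.73108 ]
 [403.8927   298.53473 ]
 [435.0591    87.160225]]
```

View pics/scene.png

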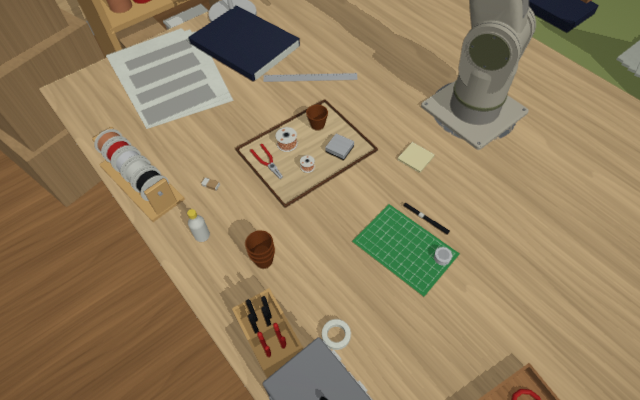

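The scene view agrees: tray in the middle, mat at (405,250), stack at (260,250) clear of the paths. The mat is at (493,203) mm, yaw 8.4°. I'll write a small planner for the rows.

```bash
cat > plan.py <<'E'
# usage: plan.py "x y z h[;x y z h...]"  mm, deg (h = heading of tool y). prints one row per call
import sys, numpy as np
from workcell import manip
o=manip.get_obs(); p=np.array(o['position'])*1000; q=o['ee_rot']
yaw=np.degrees(2*np.arctan2(q[1],q[0]))
print('at',p.round(1),'h',round((yaw-90+180)%360-180,1),'t',round(o['clock'],2),'w',round(o['grip_width'],3),'j7',round(o['joint_pos'][6],2))
for w in sys.argv[1].split(';'):
    x,y,z,h=map(float,w.split()); T=np.array([x,y,z])
    dh=(h+90-yaw+180)%360-180
    n=int(np.ceil(max(abs(dh)/30,np.abs(T-p).max()/140)-1e-6)) or 1
    for k in range(n,0,-1):
        d=(T-p)/k; a=np.radians(yaw); X=np.array([np.cos(a),np.sin(a),0]); Y=np.array([np.sin(a),-np.cos(a),0])
        s=(h+90-yaw+180)%360-180; s/=k
        print('  row',np.round([d@X/150,d@Y/150,-d[2]/150,-s/30],3))
        p=p+d; yaw+=s
    print(' ->',w)
E
python3 plan.py "415 -137 150 -70;415 -137 32 -70"
```

```text
at [ 187.  -596.4  253.3] h -72.6 t 1.45 w 1.001 j7 -0.09
  row [ 0.592 -0.617  0.172 -0.022]
  row [ 0.599 -0.61   0.172 -0.022]
  row [ 0.605 -0.603  0.172 -0.022]
  row [ 0.612 -0.596  0.172 -0.022]
 -> 415 -137 150 -70
  row [ 0.     0.     0.787 -0.   ]
 -> 415 -137 32 -70
```

Emit:
carry_out:
  deltas:
    - [0.592,-0.617,0.172,-0.022,1]
    - [0.592,-0.617,0.172,-0.022,1]
    - [0.592,-0.617,0.172,-0.022,1]
  force: 60

```text
clock: 1.82
position: [0.2467, -0.4776, 0.2269]
ee_rot: [0.987, 0.16, 0.0, -0.001]
ft_force: [-0.3, -0.4, 0.3]
grip_width: 0.999
grasp_force: 0.0
```

Emit:
carry_out:
  deltas:
    - [0.599,-0.61,0.172,-0.022,1]
    - [0.599,-0.61,0.172,-0.022,1]
    - [0.599,-0.61,0.172,-0.022,1]

```text
clock: 2.2
position: [0.3028, -0.3635, 0.2014]
ee_rot: [0.986, 0.165, 0.0, -0.0]
ft_force: [-0.8, 0.7, 0.4]
grip_width: 1.0
grasp_force: 0.0
```

Emit:
carry_out:
  deltas:
    - [0.605,-0.603,0.172,-0.022,1]
    - [0.605,-0.603,0.172,-0.022,1]
    - [0.605,-0.603,0.172,-0.022,1]

```text
clock: 2.58
position: [0.3594, -0.2493, 0.1758]
ee_rot: [0.985, 0.171, 0.0, -0.0]
ft_force: [0.1, -0.1, -0.0]
grip_width: 0.998
grasp_force: 0.0
```

Emit:
carry_out:
  deltas:
    - [0.612,-0.596,0.172,-0.022,1]
    - [0.612,-0.596,0.172,-0.022,1]
    - [0.612,-0.596,0.172,-0.022,1]
    - [0.612,-0.596,0.172,-0.022,1]

```text
clock: 3.08
position: [0.4151, -0.1382, 0.1503]
ee_rot: [0.985, 0.174, 0.0, 0.0]
ft_force: [-0.2, -0.8, -0.4]
grip_width: 1.002
grasp_force: 0.0
```

```bash
python3 plan.py "415 -137 32 -70"; python3 - <<'E'
from h import *
p=camera('wrist'); save(p,'w1.png'); W=cloud(p)
m=(W[...,2]>.022)&(W[...,2]<.034)&(np.hypot(W[...,0]-.415,W[...,1]+.137)<.06)
print(m.sum(),cv2.minAreaRect((W[m][:,:2]*1000).astype(np.float32)))
E
```

```text
at [ 415.1 -138.2  150.3] h -70.0 t 3.08 w 1.002 j7 -1.02
  row [ 0.002 -0.008  0.789  0.   ]
 -> 415 -137 32 -70
5048 ((415.3033447265625, -139.12841796875), (60.0130500793457, 60.148189544677734), 19.46299934387207)
```

Emit:
carry_out:
  deltas:
    - [0,0,0.4,0,1]
    - [0,0,0.79,0,1]
    - [0,0,0.79,0,1]
    - [0,0,0.79,0,1]
    - [0,0,0.79,0,-1]
    - [0,0,0.79,0,-1]
    - [0,0,0.79,0,-1]
    - [0,0,0.79,0,-1]
    - [0,0,0.79,0,-1]
    - [0,0,0.79,0,-1]
  force: 60

```text
clock: 4.38
position: [0.4163, -0.138, 0.034]
ee_rot: [0.985, 0.174, 0.001, 0.001]
ft_force: [-4.6, -0.1, 15.7]
grip_width: 0.681
grasp_force: 61.8
```

Emit:
carry_out:
  deltas:
    - [0,0,-0.1,0,-1]
    - [0,0,-0.3,0,-1]
    - [0,0,-0.6,0,-1]
    - [0,0,-0.6,0,-1]

```text
clock: 4.88
position: [0.4169, -0.1376, 0.1253]
ee_rot: [0.985, 0.174, 0.003, 0.002]
ft_force: [0.3, -0.5, -5.5]
grip_width: 0.683
grasp_force: 68.5
```

```bash
python3 plan.py "493 203 110 -81.6;493 203 31.5 -81.6"
```

```text
at [ 416.9 -137.6  125.3] h -69.9 t 4.88 w 0.683 j7 -1.04
  row [ 0.418 -0.653  0.034  0.129]
  row [ 0.373 -0.68   0.034  0.129]
  row [ 0.326 -0.704  0.034  0.129]
 -> 493 203 110 -81.6
  row [ 0.     0.     0.523 -0.   ]
 -> 493 203 31.5 -81.6
```

Emit:
carry_out:
  deltas:
    - [0.418,-0.653,0.034,0.129,-1]
    - [0.418,-0.653,0.034,0.129,-1]
    - [0.418,-0.653,0.034,0.129,-1]

```text
clock: 5.25
position: [0.4401, -0.0193, 0.116]
ee_rot: [0.99, 0.144, -0.0, -0.001]
ft_force: [-0.6, -0.4, -3.9]
grip_width: 0.684
grasp_force: 68.5
```

Emit:
carry_out:
  deltas:
    - [0.373,-0.68,0.034,0.129,-1]
    - [0.373,-0.68,0.034,0.129,-1]
    - [0.373,-0.68,0.034,0.129,-1]

```text
clock: 5.62
position: [0.4651, 0.0941, 0.111]
ee_rot: [0.994, 0.11, -0.0, -0.001]
ft_force: [0.6, -0.2, -4.7]
grip_width: 0.683
grasp_force: 68.5
```

Emit:
carry_out:
  deltas:
    - [0.326,-0.704,0.034,0.129,-1]
    - [0.326,-0.704,0.034,0.129,-1]
    - [0.326,-0.704,0.034,0.129,-1]
    - [0.326,-0.704,0.034,0.129,-1]

```text
clock: 6.12
position: [0.4904, 0.2022, 0.1054]
ee_rot: [0.997, 0.073, -0.001, 0.001]
ft_force: [-0.1, -0.5, -4.8]
grip_width: 0.68
grasp_force: 68.5
```

```bash
python3 plan.py "493 203 34.5 -81.6"; python3 - <<'E'
from h import *
p=camera('wrist'); save(p,'w2.png'); 
E
```

```text
at [490.4 202.2 105.4] h -81.6 t 6.12 w 0.68 j7 -2.12
  row [ 0.018 -0.002  0.473  0.   ]
 -> 493 203 34.5 -81.6
```

View pics/w2.png

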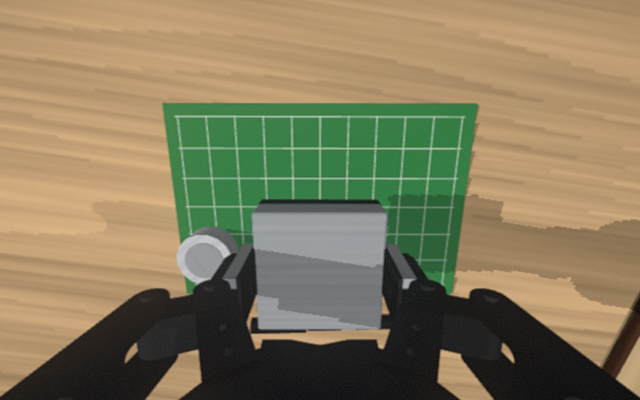

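The block is held level (320,265) and square with the mat edges; the tin at (205,257) is left of and in front of the left finger, and clear of it.

Emit:
carry_out:
  deltas:
    - [0.018,0,0.2,0,-1]
    - [0.018,0,0.4,0,-1]
    - [0.018,0,0.473,0,-1]
    - [0.018,0,0.473,0,-1]
    - [0.018,0,0.473,0,-1]
    - [0.018,0,0.473,0,0.75]
    - [0.018,0,0.473,0,0.75]
    - [0.018,0,0.473,0,0.75]
    - [0.018,0,0.473,0,0.75]

```text
clock: 7.3
position: [0.4936, 0.2041, 0.0355]
ee_rot: [0.997, 0.074, 0.0, 0.0]
ft_force: [1.0, -0.2, -0.2]
grip_width: 0.876
grasp_force: 0.0
```

Emit:
carry_out:
  deltas:
    - [0,0,-0.2,0,0.75]
    - [0,0,-0.5,0,0.75]
    - [0,0,-0.8,0,0.75]
    - [0,0,-0.8,0,0.75]

```text
clock: 7.8
position: [0.4952, 0.205, 0.1588]
ee_rot: [0.997, 0.074, 0.003, -0.001]
ft_force: [0.3, -0.4, -0.0]
grip_width: 0.873
grasp_force: 0.0
```

```bash
python3 - <<'E'
from h import *
for c in ['wrist']:
    p=camera(c); W=cloud(p)
    m=(W[...,2]>.022)&(W[...,2]<.034)&(np.hypot(W[...,0]-.493,W[...,1]-.203)<.06)
    print(m.sum(),cv2.minAreaRect((W[m][:,:2]*1000).astype(np.float32)),np.median(W[m][:,2]))
E
python3 plan.py "405 -249 150 0;405 -249 60 0"
```

```text
4707 ((492.7066650390625, 203.6695098876953), (60.16227340698242, 60.21712875366211), 8.34487533569336) 0.026657874796422558
at [494.3 204.2 156.7] h -81.6 t 7.85 w 0.873 j7 -2.08
  row [-0.258  0.725  0.011 -0.68 ]
  row [-0.494  0.59   0.011 -0.68 ]
  row [-0.669  0.381  0.011 -0.68 ]
  row [-0.76   0.124  0.011 -0.68 ]
 -> 405 -249 150 0
  row [ 0.   0.   0.6 -0. ]
 -> 405 -249 60 0
```

Emit:
carry_out:
  deltas:
    - [-0.258,0.725,0.011,-0.68,1]
    - [-0.258,0.725,0.011,-0.68,1]
    - [-0.258,0.725,0.011,-0.68,1]

```text
clock: 8.22
position: [0.4701, 0.0868, 0.1521]
ee_rot: [0.969, 0.248, -0.001, 0.001]
ft_force: [-0.4, 0.4, -0.3]
grip_width: 0.997
grasp_force: 0.0
```

Emit:
carry_out:
  deltas:
    - [-0.494,0.59,0.011,-0.68,1]
    - [-0.494,0.59,0.011,-0.68,1]
    - [-0.494,0.59,0.011,-0.68,1]

```text
clock: 8.6
position: [0.4475, -0.0257, 0.1507]
ee_rot: [0.909, 0.416, -0.001, -0.0]
ft_force: [0.3, 1.5, -0.5]
grip_width: 1.0
grasp_force: 0.0
```

Emit:
carry_out:
  deltas:
    - [-0.669,0.381,0.011,-0.68,1]
    - [-0.669,0.381,0.011,-0.68,1]
    - [-0.669,0.381,0.011,-0.68,1]

```text
clock: 8.98
position: [0.4249, -0.139, 0.149]
ee_rot: [0.821, 0.57, -0.001, -0.001]
ft_force: [0.1, 0.5, 0.5]
grip_width: 0.998
grasp_force: 0.0
```

Emit:
carry_out:
  deltas:
    - [-0.76,0.124,0.011,-0.68,1]
    - [-0.76,0.124,0.011,-0.68,1]
    - [-0.76,0.124,0.011,-0.68,1]
    - [-0.76,0.124,0.011,-0.68,1]

```text
clock: 9.48
position: [0.404, -0.2487, 0.1477]
ee_rot: [0.708, 0.707, 0.0, -0.001]
ft_force: [0.3, 0.4, -0.2]
grip_width: 0.999
grasp_force: 0.0
```

```bash
python3 - <<'E'
from h import *
p=camera('wrist'); save(p,'w3.png'); W=cloud(p)
m=(W[...,2]>.052)&(W[...,2]<.07)&(np.hypot(W[...,0]-.405,W[...,1]+.249)<.05)
print(m.sum(),cv2.minEnclosingCircle((W[m][:,:2]*1000).astype(np.float32)),np.median(W[m][:,2]))
E
python3 plan.py "405 -249 58 0"
```

```text
1963 ((405.534912109375, -250.47479248046875), 31.7736873626709) 0.05918240441019196
at [ 404.4 -248.1  148. ] h 0.0 t 9.53 w 1.002 j7 0.39
  row [-0.006  0.004  0.6    0.   ]
 -> 405 -249 58 0
```

View pics/w3.png

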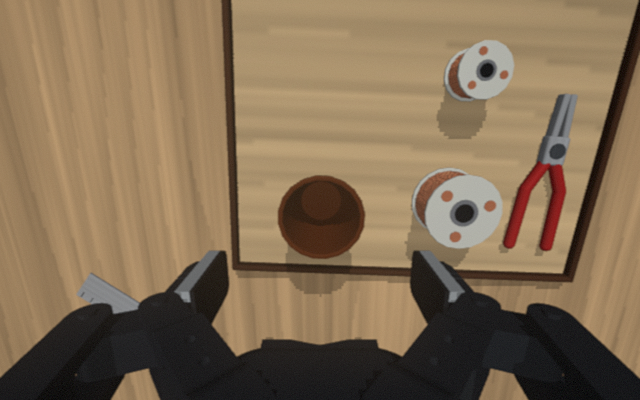

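Wrist view: cup upright at (320,217) between the fingers, big spool (463,212), small spool (487,70), pliers joint (556,150) with jaws towards +y. Gripping the cup gently.

Emit:
carry_out:
  deltas:
    - [-0.012,0.007,0.3,0,1]
    - [-0.012,0.007,0.6,0,1]
    - [-0.012,0.007,0.6,0,1]
    - [-0.012,0.007,0.6,0,1]
    - [-0.012,0.007,0.6,0,-1]
    - [-0.012,0.007,0.6,0,-1]
    - [-0.012,0.007,0.6,0,-1]
    - [-0.012,0.007,0.6,0,-1]
    - [-0.012,0.007,0.6,0,-1]
    - [-0.012,0.007,0.6,0,-1]
  force: 35

```text
clock: 10.78
position: [0.4065, -0.2518, 0.0609]
ee_rot: [0.707, 0.707, -0.0, 0.002]
ft_force: [-3.6, 1.7, 13.6]
grip_width: 0.718
grasp_force: 34.7
```

Emit:
carry_out:
  deltas:
    - [0,0,-0.1,0,-1]
    - [0,0,-0.25,0,-1]
    - [0,0,-0.4,0,-1]
    - [0,0,-0.6,0,-1]
    - [0,0,-0.6,0,-1]
    - [0,0,-0.6,0,-1]

```text
clock: 11.52
position: [0.4052, -0.251, 0.1487]
ee_rot: [0.707, 0.707, -0.0, 0.0]
ft_force: [-0.1, -0.7, -1.9]
grip_width: 0.714
grasp_force: 38.4
```

```bash
cat > mat.py <<'E'
import numpy as np
def M(x,y,c=(493,203.4),a=8.4):
    a=np.radians(a); return np.round([c[0]+x*np.cos(a)-y*np.sin(a),c[1]+x*np.sin(a)+y*np.cos(a)],1)
for n,v in dict(cup=(127,-78),small=(126,0),big=(125,80),pliers=(22,-70)).items(): print(n,M(*v))
E
python3 mat.py; python3 plan.py "630 145 150 8.4"; python3 - <<'E'
from h import *
p=camera('wrist'); save(p,'w4.png')
E
```

```text
cup [630.  144.8]
small [617.6 221.8]
big [605.  300.8]
pliers [525.  137.4]
at [ 405.2 -251.   148.7] h 0.0 t 11.53 w 0.714 j7 0.39
  row [ 0.88   0.5   -0.003 -0.093]
  row [ 0.854  0.542 -0.003 -0.093]
  row [ 0.827  0.583 -0.003 -0.093]
 -> 630 145 150 8.4
```

View pics/w4.png

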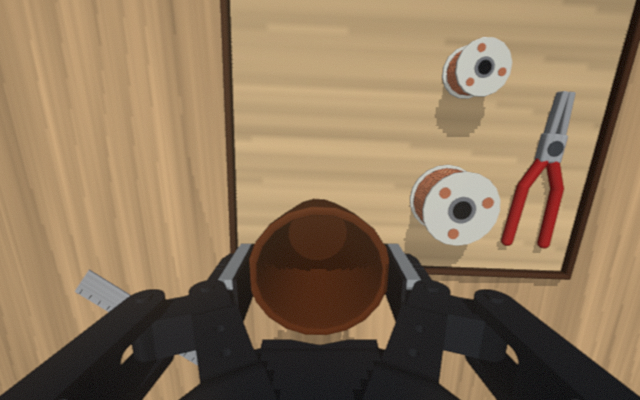

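The cup is held centred (320,270) and looks upright. Carrying it to the mat.

Emit:
carry_out:
  deltas:
    - [0.3,0.17,0,-0.03,-1]
    - [0.6,0.34,0,-0.06,-1]
    - [0.88,0.5,0,-0.093,-1]
    - [0.88,0.5,0,-0.093,-1]

```text
clock: 12.08
position: [0.4814, -0.1147, 0.1481]
ee_rot: [0.687, 0.727, 0.001, -0.001]
ft_force: [-1.4, -0.9, -2.0]
grip_width: 0.712
grasp_force: 38.5
```

Emit:
carry_out:
  deltas:
    - [0.3,0.19,0,-0.03,-1]
    - [0.6,0.38,0,-0.06,-1]
    - [0.854,0.542,0,-0.093,-1]
    - [0.854,0.542,0,-0.093,-1]

```text
clock: 12.58
position: [0.5556, 0.0164, 0.1479]
ee_rot: [0.67, 0.743, 0.001, -0.001]
ft_force: [0.2, 0.2, -1.7]
grip_width: 0.71
grasp_force: 38.7
```

Emit:
carry_out:
  deltas:
    - [0.3,0.2,0,-0.03,-1]
    - [0.55,0.39,0,-0.06,-1]
    - [0.827,0.583,0,-0.093,-1]
    - [0.827,0.583,0,-0.093,-1]
    - [0.827,0.583,0,-0.093,-1]
    - [0.827,0.583,0,-0.093,-1]

```text
clock: 13.32
position: [0.6301, 0.1427, 0.1484]
ee_rot: [0.654, 0.756, -0.001, 0.0]
ft_force: [0.2, -0.6, -1.9]
grip_width: 0.707
grasp_force: 38.9
```

```bash
python3 plan.py "630 145 59 8.4"; python3 - <<'E'
from h import *
p=camera('top'); W=cloud(p); r=outline_of('cup_center',p)
for x in r[:2]:
    m=x['region']&(W[...,2]>.04); print(x['conf'],np.percentile(W[m],[2,50,98],axis=0).round(3).tolist())
save(p,'t2.png')
E
```

```text
at [630.1 142.7 148.4] h 8.3 t 13.32 w 0.707 j7 -0.41
  row [ 0.016  0.001  0.596 -0.004]
 -> 630 145 59 8.4
```

Emit:
carry_out:
  deltas:
    - [0.016,0,0.2,0,-1]
    - [0.016,0,0.4,0,-1]
    - [0.016,0,0.55,0,-1]
    - [0.016,0,0.6,0,-1]
    - [0.016,0,0.6,0,-1]
    - [0.016,0,0.6,0,-1]

```text
clock: 14.18
position: [0.6305, 0.1476, 0.0598]
ee_rot: [0.653, 0.757, 0.001, 0.001]
ft_force: [0.1, 0.4, -0.7]
grip_width: 0.705
grasp_force: 38.9
```

Emit:
carry_out:
  deltas:
    - [0,0,0.01,0,-1]
    - [0,0,0.014,0,-1]
    - [0,0,0.014,0,-1]

```text
clock: 14.55
position: [0.6302, 0.1476, 0.0573]
ee_rot: [0.653, 0.757, 0.0, 0.0]
ft_force: [-0.9, -1.2, 4.1]
grip_width: 0.716
grasp_force: 39.3
```

```bash
python3 plan.py "630 145 56 8.4"; python3 - <<'E'
from h import *
p=camera('scene'); W=cloud(p); print(boxes_of('cup_center',p)[:2])
cv2.imwrite('pics/s2.png',cv2.resize(p['img'][150:300,280:500,::-1],None,fx=3,fy=3))
E
```

```text
at [630.2 147.6  57.3] h 8.4 t 14.55 w 0.716 j7 -0.46
  row [-0.017 -0.004  0.009  0.   ]
 -> 630 145 56 8.4
[{'position': [0.619, 0.1542, 0.0285], 'conf': 0.7}]
```

View pics/s2.png

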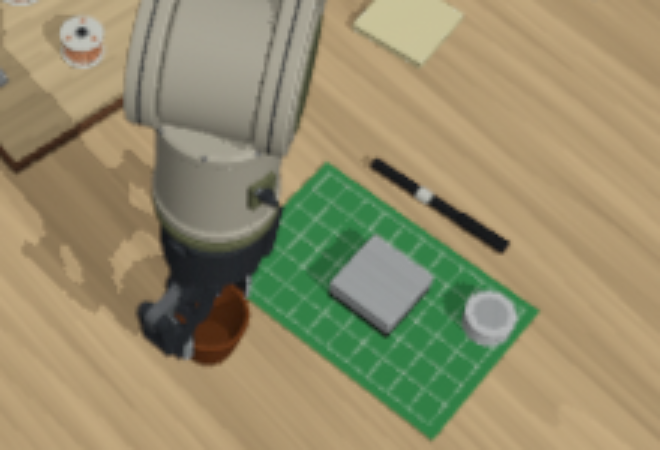

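The cup is on the table (contact force 4 N) behind the mat's right end, with the block central and the tin and marker undisturbed. Releasing it.

Emit:
carry_out:
  deltas:
    - [-0.017,0,0,0,0.5]
    - [-0.017,0,0,0,0.7]
    - [-0.017,0,0,0,0.9]
    - [-0.017,0,0,0,0.9]

```text
clock: 15.15
position: [0.6302, 0.1449, 0.0565]
ee_rot: [0.653, 0.757, -0.0, -0.0]
ft_force: [0.4, -0.6, 0.4]
grip_width: 0.948
grasp_force: 0.0
```

Emit:
carry_out:
  deltas:
    - [0,0,-0.15,0,0.9]
    - [0,0,-0.35,0,0.9]
    - [0,0,-0.65,0,0.9]
    - [0,0,-0.65,0,0.9]
    - [0,0,-0.65,0,0.9]

```text
clock: 15.78
position: [0.6303, 0.1448, 0.1549]
ee_rot: [0.653, 0.757, 0.0, 0.0]
ft_force: [-0.9, 0.7, -0.7]
grip_width: 0.948
grasp_force: 0.0
```

```bash
python3 - <<'E'
from h import *
p=camera('wrist'); W=cloud(p)
m=(W[...,2]>.048)&(W[...,2]<.07)&(np.hypot(W[...,0]-.63,W[...,1]-.146)<.05)
print(m.sum(),cv2.minEnclosingCircle((W[m][:,:2]*1000).astype(np.float32)),np.median(W[m][:,2]))
E
python3 plan.py "516 -250 140 0;516 -250 45 0"
```

```text
1814 ((629.3662109375, 147.7736358642578), 31.775768280029297) 0.055178816912180274
at [629.9 144.6 154. ] h 8.4 t 15.82 w 0.951 j7 -0.4
  row [-0.831 -0.379  0.031  0.093]
  row [-0.848 -0.338  0.031  0.093]
  row [-0.864 -0.296  0.031  0.093]
 -> 516 -250 140 0
  row [ 0.     0.     0.633 -0.   ]
 -> 516 -250 45 0
```

Emit:
carry_out:
  deltas:
    - [-0.831,-0.379,0.031,0.093,0.76]
    - [-0.831,-0.379,0.031,0.093,0.76]
    - [-0.831,-0.379,0.031,0.093,0.76]
    - [-0.831,-0.379,0.031,0.093,0.76]

```text
clock: 16.32
position: [0.5918, 0.0124, 0.149]
ee_rot: [0.672, 0.74, -0.0, -0.0]
ft_force: [-0.2, 0.5, 0.2]
grip_width: 0.882
grasp_force: 0.0
```

Emit:
carry_out:
  deltas:
    - [-0.848,-0.338,0.031,0.093,0.76]
    - [-0.848,-0.338,0.031,0.093,0.76]
    - [-0.848,-0.338,0.031,0.093,0.76]
    - [-0.848,-0.338,0.031,0.093,0.76]

```text
clock: 16.82
position: [0.5546, -0.117, 0.1448]
ee_rot: [0.689, 0.725, 0.0, -0.0]
ft_force: [0.4, 0.4, -0.3]
grip_width: 0.882
grasp_force: 0.0
```

Emit:
carry_out:
  deltas:
    - [-0.864,-0.296,0.031,0.093,0.76]
    - [-0.864,-0.296,0.031,0.093,0.76]
    - [-0.864,-0.296,0.031,0.093,0.76]
    - [-0.864,-0.296,0.031,0.093,0.76]
    - [-0.864,-0.296,0.031,0.093,0.76]

```text
clock: 17.45
position: [0.5177, -0.2466, 0.1404]
ee_rot: [0.705, 0.709, 0.001, -0.0]
ft_force: [0.3, 0.9, -0.4]
grip_width: 0.877
grasp_force: 0.0
```

```bash
python3 - <<'E'
from h import *
p=camera('wrist'); W=cloud(p); save(p,'w5.png')
F=lambda m:(W[m][:,:2]*1000).astype(np.float32)
m=(W[...,2]>.036)&(W[...,2]<.05)&(np.hypot(W[...,0]-.516,W[...,1]+.25)<.05)
print(m.sum(),cv2.minEnclosingCircle(F(m)),np.median(W[m][:,2]))
m=(W[...,2]>.025)&(W[...,2]<.04)&(np.hypot(W[...,0]-.523,W[...,1]+.146)<.032)
print(m.sum(),cv2.minEnclosingCircle(F(m)),np.median(W[m][:,2]))
r=outline_of('pliers_joint',p)[0]['region']&(W[...,2]>.005)&(W[...,2]<.03); P=F(r); print(cv2.minAreaRect(P),r.sum())
for y in range(-304,-150,8):
    i=(P[:,1]>=y)&(P[:,1]<y+8)
    if i.any(): print(y,P[i,0].min().round(),P[i,0].max().round(),np.median(W[r][i][:,2]).round(4))
E
python3 plan.py "516 -250 37 0"
```

```text
4631 ((516.1229248046875, -251.82118225097656), 30.087053298950195) 0.041851861292606776
2705 ((523.7149658203125, -147.84518432617188), 19.853796005249023) 0.031798277574048454
at [ 517.3 -247.5  140.4] h 0.2 t 17.55 w 0.883 j7 0.19
  row [-0.017 -0.009  0.689  0.008]
 -> 516 -250 37 0Traceback (most recent call last):
  File "<stdin>", line 8, in <module>
IndexError: list index out of range
```

View pics/w5.png

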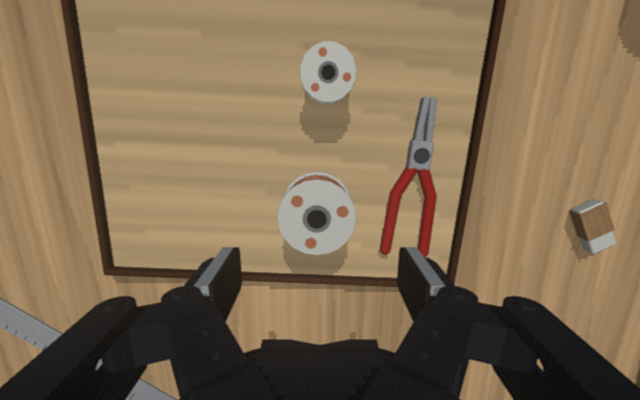

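The big spool (317,215) is centred between the fingers. The pliers joint is at (421,155), and its handle ends are to the right of the right finger's path.

Emit:
carry_out:
  deltas:
    - [-0.023,-0.009,0.3,0.008,0.76]
    - [-0.023,-0.009,0.6,0.008,0.76]
    - [-0.023,-0.009,0.68,0.008,0.76]
    - [-0.023,-0.009,0.68,0.008,0.76]
    - [-0.023,-0.009,0.68,0.008,-1]
    - [-0.023,-0.009,0.68,0.008,-1]
    - [-0.023,-0.009,0.68,0.008,-1]
    - [-0.023,-0.009,0.68,0.008,-1]
    - [-0.023,-0.009,0.68,0.008,-1]
  force: 40

```text
clock: 18.68
position: [0.5163, -0.2536, 0.0404]
ee_rot: [0.708, 0.706, 0.001, 0.002]
ft_force: [-0.4, 2.0, 7.5]
grip_width: 0.684
grasp_force: 43.4
```

Emit:
carry_out:
  deltas:
    - [0,0,-0.1,0,-1]
    - [0,0,-0.3,0,-1]
    - [0,0,-0.6,0,-1]
    - [0,0,-0.6,0,-1]
    - [0,0,-0.6,0,-1]

```text
clock: 19.3
position: [0.5146, -0.2536, 0.1285]
ee_rot: [0.708, 0.706, -0.0, 0.0]
ft_force: [-0.8, -0.4, -2.7]
grip_width: 0.692
grasp_force: 43.9
```

```bash
python3 plan.py "605 301 130 8.4"; python3 - <<'E'
from h import *
p=camera('wrist'); W=cloud(p); I=p['img'].astype(int)
red=(I[...,0]>100)&(I[...,1]<70)&(W[...,0]>.56)&(W[...,1]<-.2)&(W[...,1]>-.32)&(W[...,2]>.004)&(W[...,2]<.03)
P=(W[red][:,:2]*1000); print(red.sum())
for y in range(-304,-200,10):
    i=(P[:,1]>=y)&(P[:,1]<y+10)
    if i.sum()>3: print(y,P[i,0].min().round(),P[i,0].max().round(),'mid',(P[i,0].min()+P[i,0].max()).round()/2)
hi=(W[...,2]>.0095)&(W[...,2]<.025)&(W[...,0]>.57)&(W[...,0]<.63)&(W[...,1]>-.222)&(W[...,1]<-.14)
P=(W[hi][:,:2]*1000)
for y in range(-222,-140,6):
    i=(P[:,1]>=y)&(P[:,1]<y+6)
    if i.sum()>3: print(y,P[i,0].min().round(),P[i,0].max().round(),'mid',(P[i,0].min()+P[i,0].max()).round()/2,i.sum())
E
```

```text
at [ 514.6 -253.6  128.5] h -0.2 t 19.3 w 0.692 j7 0.18
  row [ 0.925  0.147 -0.003 -0.072]
  row [ 0.919  0.182 -0.003 -0.072]
  row [ 0.911  0.216 -0.003 -0.072]
  row [ 0.902  0.25  -0.003 -0.072]
 -> 605 301 130 8.4
1934
-304 607.0 613.0 mid 610.0
-294 573.0 614.0 mid 593.5
-284 573.0 615.0 mid 594.0
-274 574.0 615.0 mid 594.5
-264 575.0 615.0 mid 595.0
-254 577.0 615.0 mid 596.0
-244 578.0 615.0 mid 596.5
-234 581.0 612.0 mid 597.0
-224 587.0 609.0 mid 598.0
-222 588.0 610.0 mid 598.5 190
-216 591.0 608.0 mid 599.5 192
-210 591.0 610.0 mid 600.5 192
-204 591.0 609.0 mid 600.0 198
-198 591.0 609.0 mid 600.5 180
-192 594.0 608.0 mid 601.0 134
-186 595.0 608.0 mid 601.5 134
-180 595.0 609.0 mid 602.0 154
-174 596.0 609.0 mid 602.5 149
-168 597.0 608.0 mid 602.5 117
```

Emit:
carry_out:
  deltas:
    - [0.925,0.147,0,-0.072,-1]
    - [0.925,0.147,0,-0.072,-1]
    - [0.925,0.147,0,-0.072,-1]
    - [0.925,0.147,0,-0.072,-1]

```text
clock: 19.85
position: [0.5371, -0.1139, 0.1275]
ee_rot: [0.694, 0.72, -0.0, -0.001]
ft_force: [-0.1, -1.5, -2.5]
grip_width: 0.685
grasp_force: 43.8
```

Emit:
carry_out:
  deltas:
    - [0.919,0.182,0,-0.072,-1]
    - [0.919,0.182,0,-0.072,-1]
    - [0.919,0.182,0,-0.072,-1]
    - [0.919,0.182,0,-0.072,-1]

```text
clock: 20.35
position: [0.56, 0.0229, 0.1276]
ee_rot: [0.681, 0.732, -0.0, -0.0]
ft_force: [-0.8, -0.3, -2.0]
grip_width: 0.687
grasp_force: 43.8
```

Emit:
carry_out:
  deltas:
    - [0.911,0.216,0,-0.072,-1]
    - [0.911,0.216,0,-0.072,-1]
    - [0.911,0.216,0,-0.072,-1]
    - [0.911,0.216,0,-0.072,-1]

```text
clock: 20.85
position: [0.583, 0.1607, 0.1276]
ee_rot: [0.668, 0.744, -0.001, 0.0]
ft_force: [-0.1, -0.7, -2.3]
grip_width: 0.689
grasp_force: 43.9
```

Emit:
carry_out:
  deltas:
    - [0.902,0.25,0,-0.072,-1]
    - [0.902,0.25,0,-0.072,-1]
    - [0.902,0.25,0,-0.072,-1]
    - [0.902,0.25,0,-0.072,-1]
    - [0.902,0.25,0,-0.072,-1]

```text
clock: 21.48
position: [0.6064, 0.2973, 0.1278]
ee_rot: [0.655, 0.756, -0.001, 0.001]
ft_force: [-0.3, -0.3, -2.1]
grip_width: 0.686
grasp_force: 44.1
```

```bash
python3 plan.py "605 301 38 8.4"
```

```text
at [606.4 297.3 127.8] h 8.2 t 21.48 w 0.686 j7 -0.67
  row [ 0.026 -0.005  0.599 -0.007]
 -> 605 301 38 8.4
```

Emit:
carry_out:
  deltas:
    - [0.02,-0.005,0.25,0,-1]
    - [0.02,-0.005,0.5,0,-1]
    - [0.02,-0.005,0.6,0,-1]
    - [0.02,-0.005,0.6,0,-1]
    - [0.02,-0.005,0.6,0,-1]

```text
clock: 22.1
position: [0.6048, 0.3035, 0.0394]
ee_rot: [0.654, 0.757, 0.001, 0.0]
ft_force: [0.5, -0.4, -2.0]
grip_width: 0.686
grasp_force: 45.6
```

Emit:
carry_out:
  deltas:
    - [0,0,0.007,0,-1]
    - [0,0,0.007,0,-1]

```text
clock: 22.35
position: [0.604, 0.304, 0.0375]
ee_rot: [0.653, 0.757, 0.0, 0.0]
ft_force: [-0.1, 0.1, -2.3]
grip_width: 0.688
grasp_force: 45.6
```

```bash
python3 plan.py "605 301 37 8.4"
```

```text
at [604.  304.   37.5] h 8.4 t 22.35 w 0.688 j7 -0.71
  row [-0.021  0.003  0.003  0.001]
 -> 605 301 37 8.4
```

Still hanging by about a millimetre; I'll lower it a little more and release.

Emit:
carry_out:
  deltas:
    - [-0.012,0,0.004,0,-1]
    - [-0.012,0,0.008,0,-1]
    - [-0.012,0,0.008,0,-1]
    - [-0.012,0,0.008,0,0.6]
    - [-0.012,0,0.008,0,0.76]
    - [-0.012,0,0.008,0,0.76]
    - [-0.012,0,0.008,0,0.76]

```text
clock: 23.22
position: [0.6042, 0.3023, 0.036]
ee_rot: [0.653, 0.757, 0.0, 0.0]
ft_force: [0.2, 0.0, 0.7]
grip_width: 0.878
grasp_force: 0.0
```

Emit:
carry_out:
  deltas:
    - [0,0,-0.2,0,0.76]
    - [0,0,-0.4,0,0.76]
    - [0,0,-0.65,0,0.76]
    - [0,0,-0.65,0,0.76]
    - [0,0,-0.65,0,0.76]

```text
clock: 23.85
position: [0.604, 0.302, 0.133]
ee_rot: [0.653, 0.757, -0.0, 0.0]
ft_force: [-1.4, 0.5, -0.3]
grip_width: 0.879
grasp_force: 0.0
```

```bash
python3 - <<'E'
from h import *
p=camera('wrist'); W=cloud(p)
m=(W[...,2]>.032)&(W[...,2]<.048)&(np.hypot(W[...,0]-.604,W[...,1]-.303)<.05)
print(m.sum(),cv2.minEnclosingCircle((W[m][:,:2]*1000).astype(np.float32)),np.percentile(W[m][:,2],[5,50,95]))
E
python3 plan.py "523.5 -147 130 0;523.5 -147 36 0"
```

```text
4861 ((604.315185546875, 303.7388610839844), 29.888559341430664) [0.03677701 0.03787165 0.03905294]
at [603.7 301.9 132.5] h 8.4 t 23.9 w 0.882 j7 -0.67
  row [-0.72  -0.242  0.004  0.07 ]
  row [-0.729 -0.215  0.004  0.07 ]
  row [-0.736 -0.188  0.004  0.07 ]
  row [-0.743 -0.161  0.004  0.07 ]
 -> 523.5 -147 130 0
  row [ 0.     0.     0.627 -0.   ]
 -> 523.5 -147 36 0
```

Emit:
carry_out:
  deltas:
    - [-0.72,-0.242,0,0.07,0.4]
    - [-0.72,-0.242,0,0.07,0.4]
    - [-0.72,-0.242,0,0.07,0.4]

```text
clock: 24.28
position: [0.5842, 0.1842, 0.132]
ee_rot: [0.669, 0.743, -0.002, 0.001]
ft_force: [-0.3, 0.7, 0.5]
grip_width: 0.699
grasp_force: 0.0
```

Emit:
carry_out:
  deltas:
    - [-0.729,-0.215,0,0.07,0.4]
    - [-0.729,-0.215,0,0.07,0.4]
    - [-0.729,-0.215,0,0.07,0.4]

```text
clock: 24.65
position: [0.5637, 0.0731, 0.1323]
ee_rot: [0.683, 0.731, -0.001, 0.0]
ft_force: [1.2, 0.5, 0.1]
grip_width: 0.701
grasp_force: 0.0
```

Emit:
carry_out:
  deltas:
    - [-0.736,-0.188,0,0.07,0.4]
    - [-0.736,-0.188,0,0.07,0.4]
    - [-0.736,-0.188,0,0.07,0.4]

```text
clock: 25.02
position: [0.5435, -0.0379, 0.1326]
ee_rot: [0.696, 0.718, -0.001, -0.0]
ft_force: [0.6, 0.1, 0.1]
grip_width: 0.7
grasp_force: 0.0
```

Emit:
carry_out:
  deltas:
    - [-0.743,-0.161,0,0.07,0.4]
    - [-0.743,-0.161,0,0.07,0.4]
    - [-0.743,-0.161,0,0.07,0.4]
    - [-0.743,-0.161,0,0.07,0.4]
    - [-0.743,-0.161,0,0.07,0.4]

```text
clock: 25.65
position: [0.5247, -0.1442, 0.1334]
ee_rot: [0.706, 0.709, 0.0, -0.0]
ft_force: [0.2, -0.4, 0.2]
grip_width: 0.701
grasp_force: 0.0
```

```bash
python3 plan.py "523.5 -147 39 0"
```

```text
at [ 524.7 -144.2  133.4] h 0.2 t 25.65 w 0.701 j7 0.0
  row [-0.019 -0.008  0.629  0.008]
 -> 523.5 -147 39 0
```

Emit:
carry_out:
  deltas:
    - [-0.015,-0.008,0.3,0,0.4]
    - [-0.015,-0.008,0.55,0,0.4]
    - [-0.015,-0.008,0.62,0,0.4]
    - [-0.015,-0.008,0.62,0,0.4]
    - [-0.015,-0.008,0.62,0,-1]
    - [-0.015,-0.008,0.62,0,-1]
    - [-0.015,-0.008,0.62,0,-1]
    - [-0.015,-0.008,0.62,0,-1]
    - [-0.015,-0.008,0.62,0,-1]
  force: 35

```text
clock: 26.78
position: [0.5241, -0.1488, 0.0423]
ee_rot: [0.707, 0.707, 0.001, 0.001]
ft_force: [-0.8, 2.5, 7.1]
grip_width: 0.445
grasp_force: 34.7
```

Emit:
carry_out:
  deltas:
    - [0,0,-0.1,0,-1]
    - [0,0,-0.3,0,-1]
    - [0,0,-0.6,0,-1]
    - [0,0,-0.6,0,-1]
    - [0,0,-0.6,0,-1]

```text
clock: 27.4
position: [0.5227, -0.1491, 0.1308]
ee_rot: [0.707, 0.707, -0.0, 0.0]
ft_force: [-0.4, 0.3, -2.5]
grip_width: 0.446
grasp_force: 35.5
```

```bash
python3 plan.py "617.5 222 130 8.4"
```

```text
at [ 522.7 -149.1  130.8] h 0.0 t 27.4 w 0.446 j7 0.0
  row [ 0.824  0.211  0.002 -0.093]
  row [ 0.813  0.251  0.002 -0.093]
  row [ 0.8    0.29   0.002 -0.093]
 -> 617.5 222 130 8.4
```

Emit:
carry_out:
  deltas:
    - [0.824,0.211,0,-0.093,-1]
    - [0.824,0.211,0,-0.093,-1]
    - [0.824,0.211,0,-0.093,-1]
    - [0.824,0.211,0,-0.093,-1]

```text
clock: 27.9
position: [0.5538, -0.0253, 0.1295]
ee_rot: [0.689, 0.725, -0.001, -0.001]
ft_force: [-1.3, -0.8, -1.3]
grip_width: 0.451
grasp_force: 35.5
```

Emit:
carry_out:
  deltas:
    - [0.813,0.251,0,-0.093,-1]
    - [0.813,0.251,0,-0.093,-1]
    - [0.813,0.251,0,-0.093,-1]
    - [0.813,0.251,0,-0.093,-1]

```text
clock: 28.4
position: [0.5859, 0.0967, 0.1296]
ee_rot: [0.672, 0.74, -0.001, -0.0]
ft_force: [0.4, -0.7, -1.4]
grip_width: 0.447
grasp_force: 35.6
```

Emit:
carry_out:
  deltas:
    - [0.8,0.29,0,-0.093,-1]
    - [0.8,0.29,0,-0.093,-1]
    - [0.8,0.29,0,-0.093,-1]
    - [0.8,0.29,0,-0.093,-1]
    - [0.8,0.29,0,-0.093,-1]

```text
clock: 29.02
position: [0.6183, 0.2188, 0.1302]
ee_rot: [0.655, 0.756, -0.001, 0.001]
ft_force: [-0.2, -1.1, -1.1]
grip_width: 0.447
grasp_force: 35.8
```

```bash
python3 plan.py "617.5 222 39 8.4"
```

```text
at [618.3 218.8 130.2] h 8.2 t 29.02 w 0.447 j7 -0.55
  row [ 0.022 -0.003  0.608 -0.007]
 -> 617.5 222 39 8.4
```

Emit:
carry_out:
  deltas:
    - [0.02,-0.003,0.25,0,-1]
    - [0.02,-0.003,0.5,0,-1]
    - [0.02,-0.003,0.61,0,-1]
    - [0.02,-0.003,0.61,0,-1]
    - [0.02,-0.003,0.61,0,-1]

```text
clock: 29.65
position: [0.6175, 0.2244, 0.0399]
ee_rot: [0.654, 0.757, 0.0, 0.0]
ft_force: [-1.0, 0.3, -1.3]
grip_width: 0.451
grasp_force: 40.0
```

Emit:
carry_out:
  deltas:
    - [0,0,0.006,0,-1]
    - [0,0,0.012,0,-1]
    - [0,0,0.012,0,-1]

```text
clock: 30.02
position: [0.6167, 0.225, 0.0372]
ee_rot: [0.653, 0.757, -0.0, 0.0]
ft_force: [-0.4, 0.0, -1.0]
grip_width: 0.449
grasp_force: 40.0
```

Emit:
carry_out:
  deltas:
    - [0,0,0.006,0,-1]
    - [0,0,0.01,0,-1]
    - [0,0,0.01,0,-1]
    - [0,0,0.01,0,0]
    - [0,0,0.01,0,0.4]
    - [0,0,0.01,0,0.4]
    - [0,0,0.01,0,0.4]

```text
clock: 30.9
position: [0.6167, 0.225, 0.0356]
ee_rot: [0.653, 0.757, -0.0, -0.0]
ft_force: [-0.1, 0.4, 0.4]
grip_width: 0.696
grasp_force: 0.0
```

Emit:
carry_out:
  deltas:
    - [0,0,-0.2,0,0.4]
    - [0,0,-0.4,0,0.4]
    - [0,0,-0.65,0,0.4]
    - [0,0,-0.65,0,0.4]
    - [0,0,-0.65,0,0.4]

```text
clock: 31.52
position: [0.6165, 0.2247, 0.1325]
ee_rot: [0.653, 0.757, -0.0, 0.0]
ft_force: [0.2, 0.7, 0.3]
grip_width: 0.7
grasp_force: 0.0
```

```bash
python3 - <<'E'
from h import *
p=camera('wrist'); W=cloud(p)
m=(W[...,2]>.022)&(W[...,2]<.036)&(np.hypot(W[...,0]-.617,W[...,1]-.224)<.035)
print(m.sum(),cv2.minEnclosingCircle((W[m][:,:2]*1000).astype(np.float32)),np.percentile(W[m][:,2],[5,50,95]))
E
python3 plan.py "600 -207 130 -4.1;600 -207 40 -4.1"
```

```text
1988 ((617.049072265625, 225.46951293945312), 19.965192794799805) [0.0266602  0.02787931 0.02906451]
at [616.3 224.7 132. ] h 8.4 t 31.57 w 0.697 j7 -0.56
  row [-0.708 -0.132  0.003  0.104]
  row [-0.714 -0.093  0.003  0.104]
  row [-0.718 -0.054  0.003  0.104]
  row [-0.72  -0.015  0.003  0.104]
 -> 600 -207 130 -4.1
  row [ 0.   0.   0.6 -0. ]
 -> 600 -207 40 -4.1
```

Emit:
carry_out:
  deltas:
    - [-0.708,-0.132,0,0.104,-0.15]
    - [-0.708,-0.132,0,0.104,-0.15]
    - [-0.708,-0.132,0,0.104,-0.15]

```text
clock: 31.95
position: [0.6128, 0.1115, 0.1316]
ee_rot: [0.676, 0.737, -0.002, 0.0]
ft_force: [1.0, 0.9, -0.7]
grip_width: 0.424
grasp_force: 0.0
```

Emit:
carry_out:
  deltas:
    - [-0.714,-0.093,0,0.104,-0.15]
    - [-0.714,-0.093,0,0.104,-0.15]
    - [-0.714,-0.093,0,0.104,-0.15]

```text
clock: 32.33
position: [0.6084, 0.0048, 0.1319]
ee_rot: [0.696, 0.718, -0.001, -0.0]
ft_force: [-0.0, -0.1, -0.6]
grip_width: 0.424
grasp_force: 0.0
```

Emit:
carry_out:
  deltas:
    - [-0.718,-0.054,0,0.104,-0.15]
    - [-0.718,-0.054,0,0.104,-0.15]
    - [-0.718,-0.054,0,0.104,-0.15]

```text
clock: 32.7
position: [0.6041, -0.1022, 0.132]
ee_rot: [0.715, 0.699, -0.001, -0.0]
ft_force: [-1.4, -0.2, 0.0]
grip_width: 0.421
grasp_force: 0.0
```

Emit:
carry_out:
  deltas:
    - [-0.72,-0.015,0,0.104,-0.15]
    - [-0.72,-0.015,0,0.104,-0.15]
    - [-0.72,-0.015,0,0.104,-0.15]
    - [-0.72,-0.015,0,0.104,-0.15]
    - [-0.72,-0.015,0,0.104,-0.15]

```text
clock: 33.33
position: [0.6011, -0.204, 0.1331]
ee_rot: [0.731, 0.683, 0.0, -0.0]
ft_force: [0.6, 0.2, -0.3]
grip_width: 0.426
grasp_force: 0.0
```

```bash
python3 plan.py "600 -207 39 -4.1"; python3 - <<'E'
from h import *
p=camera('wrist'); W=cloud(p); save(p,'w6.png')
hi=(W[...,2]>.0095)&(W[...,2]<.025)&(W[...,0]>.565)&(W[...,0]<.625)&(W[...,1]>-.32)&(W[...,1]<-.14)
P=(W[hi][:,:2]*1000); print(P[:,1].min(),P[:,1].max())
for y in range(-304,-150,8):
    i=(P[:,1]>=y)&(P[:,1]<y+8)
    if i.sum()>3: print(y,P[i,0].min().round(),P[i,0].max().round(),'mid',(P[i,0].min()+P[i,0].max()).round()/2,i.sum())
E
```

```text
at [ 601.1 -204.   133.1] h -3.9 t 33.33 w 0.426 j7 -0.04
  row [-0.021 -0.006  0.627  0.007]
 -> 600 -207 39 -4.1
-296.9762707001675 -162.3717572227015
-304 609.0 612.0 mid 610.5 4
-296 573.0 616.0 mid 594.5 127
-288 573.0 616.0 mid 594.5 174
-280 574.0 616.0 mid 595.0 182
-272 575.0 616.0 mid 596.0 178
-264 576.0 617.0 mid 596.5 183
-256 577.0 617.0 mid 597.0 191
-248 577.0 618.0 mid 597.5 199
-240 579.0 617.0 mid 598.0 220
-232 582.0 614.0 mid 598.0 227
-224 586.0 611.0 mid 598.5 220
-216 591.0 609.0 mid 600.0 196
-208 592.0 610.0 mid 601.0 215
-200 592.0 610.0 mid 601.0 187
-192 595.0 608.0 mid 601.5 134
-184 596.0 609.0 mid 602.5 140
-176 597.0 608.0 mid 602.5 142
-168 598.0 609.0 mid 603.5 101
```

View pics/w6.png

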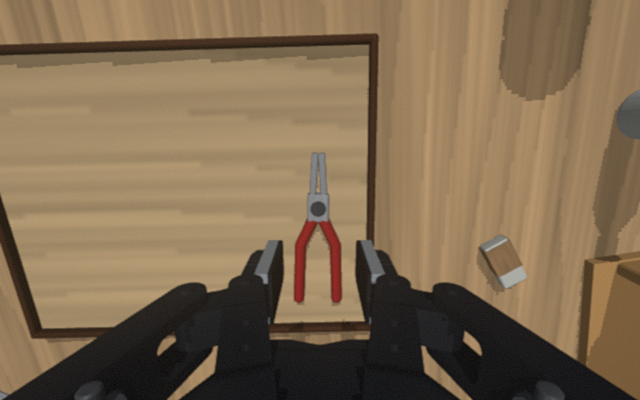

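The pliers are lined up between the fingers, with the joint at (317,208), jaws up in the picture, and clear of the rim.

Emit:
carry_out:
  deltas:
    - [-0.018,0,0.3,0,-0.15]
    - [-0.018,0,0.55,0,-0.15]
    - [-0.018,0,0.625,0,-0.15]
    - [-0.018,0,0.625,0,-0.15]
    - [-0.018,0,0.625,0,-1]
    - [-0.018,0,0.625,0,-1]
    - [-0.018,0,0.625,0,-1]
    - [-0.018,0,0.625,0,-1]
    - [-0.018,0,0.625,0,-1]
  force: 60

```text
clock: 34.5
position: [0.6004, -0.2095, 0.0395]
ee_rot: [0.732, 0.682, 0.0, 0.0]
ft_force: [0.3, -0.7, 0.2]
grip_width: 0.0
grasp_force: 0.0
```

Emit:
carry_out:
  deltas:
    - [0,0,-0.1,0,-1]
    - [0,0,-0.3,0,-1]
    - [0,0,-0.6,0,-1]
    - [0,0,-0.6,0,-1]
    - [0,0,-0.6,0,-1]

```text
clock: 35.12
position: [0.6003, -0.2095, 0.1298]
ee_rot: [0.732, 0.682, -0.0, 0.0]
ft_force: [-0.8, 0.4, -1.4]
grip_width: 0.001
grasp_force: 0.0
```

```bash
python3 plan.py "525 138 130 -81.6"; python3 - <<'E'
from h import *
p=camera('wrist'); save(p,'w7.png')
E
```

```text
at [ 600.3 -209.5  129.8] h -4.1 t 35.12 w 0.001 j7 -0.04
  row [ 0.758 -0.222 -0.001  0.861]
  row [ 0.586 -0.53  -0.001  0.861]
  row [ 0.296 -0.732 -0.001  0.861]
 -> 525 138 130 -81.6
```

View pics/w7.png

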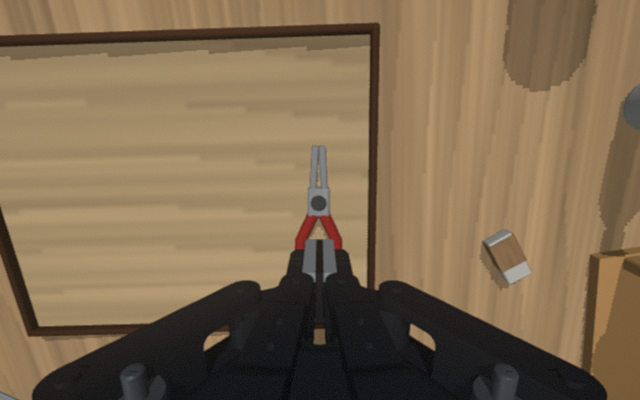

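The fingers shut above the pliers, so the tips are 22 mm ahead only when closed; the pliers are undisturbed. Going 13 mm lower.

Emit:
carry_out:
  deltas:
    - [0.014,0.003,0.2,0,-0.15]
    - [0.014,0.003,0.4,0,-0.15]
    - [0.014,0.003,0.4,0,-0.15]
    - [0.014,0.003,0.6,0,-0.15]
    - [0.014,0.003,0.685,0,-0.15]
    - [0.014,0.003,0.685,0,-0.15]
    - [0.014,0.003,0.685,0,-0.15]
    - [0.014,0.003,0.685,0,-1]
    - [0.014,0.003,0.685,0,-1]
    - [0.014,0.003,0.685,0,-1]
    - [0.014,0.003,0.685,0,-1]
    - [0.014,0.003,0.685,0,-1]
  force: 60

```text
clock: 36.67
position: [0.6014, -0.2076, 0.0276]
ee_rot: [0.732, 0.682, 0.0, 0.001]
ft_force: [-0.9, 0.5, 6.2]
grip_width: 0.188
grasp_force: 58.9
```

Emit:
carry_out:
  deltas:
    - [0,0,-0.1,0,-1]
    - [0,0,-0.3,0,-1]
    - [0,0,-0.68,0,-1]
    - [0,0,-0.68,0,-1]
    - [0,0,-0.68,0,-1]

```text
clock: 37.3
position: [0.6008, -0.2074, 0.1289]
ee_rot: [0.732, 0.682, -0.0, 0.0]
ft_force: [0.0, -1.2, -2.3]
grip_width: 0.19
grasp_force: 58.6
```

```bash
python3 plan.py "525 138 130 -81.6"; python3 - <<'E'
from h import *
p=camera('wrist'); save(p,'w8.png')
E
```

```text
at [ 600.8 -207.4  128.9] h -4.1 t 37.3 w 0.19 j7 -0.05
  row [ 0.754 -0.223 -0.002  0.861]
  row [ 0.581 -0.529 -0.002  0.861]
  row [ 0.293 -0.729 -0.002  0.861]
 -> 525 138 130 -81.6
```

View pics/w8.png

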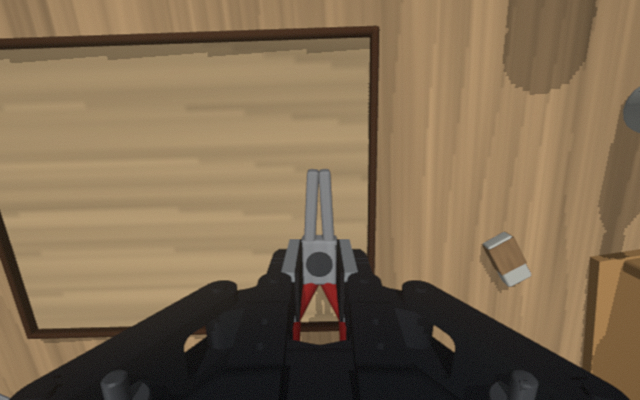

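The pliers are held by the joint at (319,263), straight and level. Carrying them to the mat.

Emit:
carry_out:
  deltas:
    - [0.754,-0.223,0,0.861,-1]
    - [0.754,-0.223,0,0.861,-1]
    - [0.754,-0.223,0,0.861,-1]
    - [0.754,-0.223,0,0.861,-1]

```text
clock: 37.85
position: [0.575, -0.0919, 0.1277]
ee_rot: [0.865, 0.501, -0.001, -0.0]
ft_force: [-0.3, -0.4, -1.2]
grip_width: 0.184
grasp_force: 58.6
```

Emit:
carry_out:
  deltas:
    - [0.581,-0.529,0,0.861,-1]
    - [0.581,-0.529,0,0.861,-1]
    - [0.581,-0.529,0,0.861,-1]
    - [0.581,-0.529,0,0.861,-1]

```text
clock: 38.35
position: [0.5502, 0.0222, 0.128]
ee_rot: [0.955, 0.295, -0.001, 0.0]
ft_force: [0.9, -1.0, -1.4]
grip_width: 0.186
grasp_force: 58.7
```

Emit:
carry_out:
  deltas:
    - [0.293,-0.729,0,0.861,-1]
    - [0.293,-0.729,0,0.861,-1]
    - [0.293,-0.729,0,0.861,-1]
    - [0.293,-0.729,0,0.861,-1]
    - [0.293,-0.729,0,0.861,-1]

```text
clock: 38.98
position: [0.5256, 0.1361, 0.1283]
ee_rot: [0.997, 0.074, -0.0, 0.0]
ft_force: [0.5, 0.3, -1.6]
grip_width: 0.185
grasp_force: 58.8
```

```bash
python3 plan.py "525 138 27 -81.6"
```

```text
at [525.6 136.1 128.3] h -81.5 t 38.98 w 0.185 j7 -1.92
  row [-0.002 -0.013  0.675  0.003]
 -> 525 138 27 -81.6
```

Emit:
carry_out:
  deltas:
    - [0,-0.006,0.25,0,-1]
    - [0,-0.006,0.5,0,-1]
    - [0,-0.006,0.62,0,-1]
    - [0,-0.006,0.672,0,-1]
    - [0,-0.006,0.672,0,-1]
    - [0,-0.006,0.672,0,-1]

```text
clock: 39.72
position: [0.5258, 0.1391, 0.029]
ee_rot: [0.997, 0.074, 0.001, -0.0]
ft_force: [0.5, -0.0, -0.6]
grip_width: 0.187
grasp_force: 58.8
```

Emit:
carry_out:
  deltas:
    - [0,0,0.004,0,-1]
    - [0,0,0.004,0,-1]
    - [0,0,0.004,0,-0.35]
    - [0,0,0.004,0,-0.35]
    - [0,0,0.004,0,-0.35]

```text
clock: 40.35
position: [0.525, 0.139, 0.0273]
ee_rot: [0.997, 0.074, 0.0, 0.0]
ft_force: [-0.4, 0.8, 0.7]
grip_width: 0.323
grasp_force: 0.0
```

Emit:
carry_out:
  deltas:
    - [0,0,-0.1,0,-0.35]
    - [0,0,-0.4,0,-0.35]
    - [0,0,-0.8,0,-0.35]
    - [0,0,-1,0,-0.35]
    - [0,0,-1,0,-0.35]

```text
clock: 40.98
position: [0.5263, 0.1396, 0.1809]
ee_rot: [0.997, 0.074, 0.003, -0.0]
ft_force: [-0.2, -0.5, 0.0]
grip_width: 0.326
grasp_force: 0.0
```

Emit:
carry_out:
  deltas:
    - [0,1,-0.2,0,-0.35]
    - [0,1,-0.2,0,-0.35]
    - [0,1,-0.2,0,-0.35]
    - [0,1,-0.2,0,-0.35]

```text
clock: 41.48
position: [0.5469, -0.0122, 0.2071]
ee_rot: [0.997, 0.071, -0.0, 0.0]
ft_force: [-0.9, 0.1, 0.7]
grip_width: 0.325
grasp_force: 0.0
```

Emit:
carry_out:
  deltas:
    - [-0.3,1,0,0,-0.35]
    - [-0.3,1,0,0,-0.35]
    - [-0.3,1,0,0,-0.35]
    - [-0.3,1,0,0,-0.35]
    - [-0.3,1,0,0,-0.35]

```text
clock: 42.1
position: [0.5246, -0.1623, 0.207]
ee_rot: [0.997, 0.075, -0.0, -0.001]
ft_force: [-0.3, 1.3, 0.6]
grip_width: 0.321
grasp_force: 0.0
```

```bash
python3 - <<'E'
from h import *
q=camera('top');W=cloud(q); I=q['img'].astype(int)
cv2.imwrite('pics/t3.png',cv2.resize(q['img'][70:330,150:480,::-1],None,fx=2,fy=2))
a=np.radians(8.4);c=np.array([493,203.4])
def tom(p): d=np.array(p)-c; return np.round([d[0]*np.cos(a)+d[1]*np.sin(a),-d[0]*np.sin(a)+d[1]*np.cos(a)],1)
F=lambda m:(W[m][:,:2]*1000).astype(np.float32)
def near(x,y,r): return np.hypot(W[...,0]-x,W[...,1]-y)<r
for n,x,y,r,z0,z1 in [('block',.493,.204,.05,.02,.035),('cup',.629,.147,.05,.049,.07),('small',.617,.225,.03,.022,.04),('big',.604,.303,.04,.032,.05),('tin',.445,.282,.03,.014,.03),('stack',.781,.011,.06,.085,.11)]:
    m=near(x,y,r)&(W[...,2]>z0)&(W[...,2]<z1)
    if m.sum()<10: print(n,'none');continue
    k=cv2.minEnclosingCircle(F(m)); print(n,np.round(k[0],1),round(k[1],1),'mat',tom(k[0]),np.round(np.percentile(W[m][:,2],[5,50,95]),3),round(cv2.minAreaRect(F(m))[2],1))
d0=W[...,0]*1000-c[0];d1=W[...,1]*1000-c[1]; mx=d0*np.cos(a)+d1*np.sin(a); my=-d0*np.sin(a)+d1*np.cos(a)
m=(W[...,2]>.007)&(W[...,2]<.03)&(my<-38)&(my>-108)&(mx>-90)&(mx<80)
for s in range(-90,80,10):
    i=m&(mx>=s)&(mx<s+10)
    if i.sum()>2: print(s,my[i].min().round(),my[i].max().round(),i.sum(),I[i].mean(0).round())
print(mx[m].min(),mx[m].max()); print([ (n,outline_of(n,q)[0]['region'].sum()) for n in ['marker_center'] if outline_of(n,q)])
E
```

```text
block [492.1 204.6] 41.0 mat [-0.7  1.4] [0.025 0.027 0.03 ] 8.7
cup [628.3 149.1] 31.7 mat [126.  -73.5] [0.051 0.056 0.058] 44.3
small [616.  227.2] 19.9 mat [125.1   5.6] [0.026 0.028 0.031] 88.4
big [603.  304.8] 30.2 mat [123.6  84.3] [0.036 0.039 0.041] 88.4
tin [445.  281.9] 20.6 mat [-36.   84.7] [0.02  0.023 0.026] 75.0
stack [781.2  10.7] 32.4 mat [ 256.9 -232.7] [0.086 0.095 0.098] 88.2
-70 -89.0 -46.0 32 [131.  43.  23.]
-60 -88.0 -47.0 40 [152.  29.  17.]
-50 -106.0 -46.0 43 [143.  35.  20.]
-40 -103.0 -48.0 43 [139.  36.  19.]
-30 -87.0 -47.0 42 [145.  30.  18.]
-20 -87.0 -48.0 42 [144.  29.  16.]
-10 -84.0 -49.0 44 [149.  27.  16.]
0 -80.0 -51.0 46 [145.  26.  16.]
10 -76.0 -43.0 36 [125. 122. 120.]
20 -76.0 -51.0 36 [ 93. 103. 101.]
30 -89.0 -58.0 30 [127. 140. 134.]
40 -73.0 -60.0 23 [119. 134. 126.]
50 -73.0 -61.0 24 [128. 140. 134.]
60 -72.0 -60.0 16 [127. 143. 134.]
-68.10441197435381 66.02743092489892
[('marker_center', np.int64(289))]
```

View pics/t3.png

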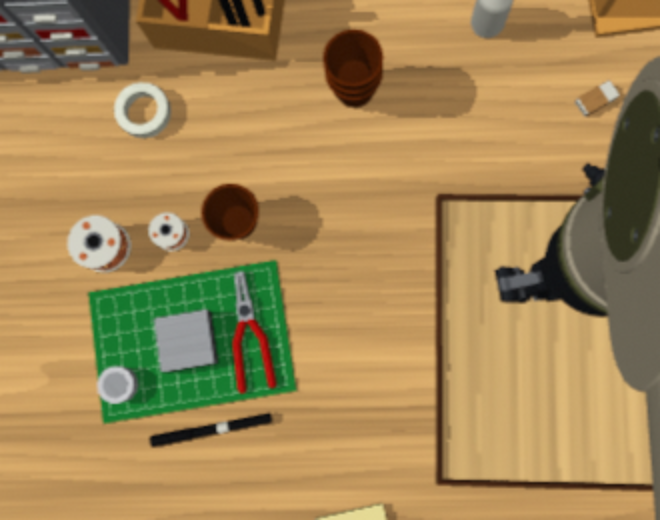

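The top view shows all five things in place, with the tin, marker and stack untouched. The mat-frame offsets are at most 6 mm, all within tolerance.

```bash
python3 -c "
from workcell import ticket; print(ticket.hand_in())"
```

```text
the job is handed in; nothing more can be done
None
```

I laid out all five things at the mat and handed the job in after about 42 s of robot time; the last top view showed each within about 6 mm of its target and upright, with the tin, marker and stack not visibly moved, but the hand-in returned no verdict.

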